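Find the bored end of a blind bush on the probe stand and hold it hole-up

TASK

The blind bush from the shaker drive lies on the bench; its two ends look alike, but only one has the deep blind hole, the other just a shallow recess. Feel for the deep hole on the sprung probe pin of the little stand, and slide the bush with that end over the pin until it meets the boss of the stand. Then draw it off, turn it over and finish with the bush still held in the gripper, hole straight up, clear of everything and a good 15 cm above the bench, ready for its bearing to be dropped in; leave the other things where they are.

Things in the scene. Friction and masses are not known exactly. Their poses are not given: they have to be found in the camera images.
- bush: loose steel blind bush, 76 mm long, 0.22 kg: octagonal collar (36 mm across flats, 30 long) in the middle, a round neck 28 across, 23 long, at each end. One end has the 18 mm hole, 45 deep; the other an 18 mm recess only 5 deep; outsides alike. Lies on a collar flat, two flats upright. Origin: on the axis at mid-length, 18 mm above the table. x runs along the bush; the bored end is not marked
- stand: fixed probe stand: dark base plate 90 x 85 x 10 mm, upright aluminium block 44 (x) x 34 mm (y), top 84 mm above the table, low screw heads on it, and a round steel boss (29 mm across narrowing to 25) on its +y face, from which the level probe pin stands out along +y, 60 mm above the table. Origin: on the table under the middle of the block; +y points along the pin, away from the block
- boss (a point): centre of the boss's flat face, 25 mm from the stand's origin along its y, 60 mm above the table; the pin comes out here; axes as the stand's
- pin_tip (a point): the tip of the probe pin, 10 mm thick with a tapered tip, standing 40 mm out of the boss face when not pressed; it moves with the pin; axes as the stand's
- probe (a joint): travel of the sprung probe pin back into the stand, m: 0 out (at rest), 0.038 fully in; about 6 N starts it, 12 N pushes it all the way, and it springs out again. The recessed end of the bush pushes it back; in the deep hole it stays out, as the hole is 5 mm deeper than the pin is long
- vial_15: loose standing glass vial, 23 mm across, 76 mm tall, to be left alone; origin at its foot. Apart from the bush, the bench in front of it (x 0.43 to 0.55, y -0.03 to 0.2 m) is clear to work on
- spanner_11: loose flat spanner, 142 x 22 x 4 mm, to be left alone; origin at its middle, on the table
- screwdriver: loose screwdriver, 190 x 25 x 24 mm, lying on the bench in front of the stand, to be left alone; origin under its middle
- tape_roll: loose roll of tape lying flat, 105 mm across, 25 mm high, to be left alone; origin under its middle
- timer: loose square bench timer, 66 x 66 x 19 mm, lying face up, to be left alone; origin under its middle
Things that resemble listed ones, but are neither listed nor needed, are in the scene too. What is shaped like the bush but purple is not meant.

How it is judged:
On the way:
1. the bush's deep hole is slid over the probe pin, to within 6 mm of the boss (x of pin_tip in the frame of bush between -0.012 and 0.004 m and y of pin_tip in the frame of bush between -0.006 and 0.006 m and z of pin_tip in the frame of bush between -0.006 and 0.006 m and distance between boss and bush below 0.044 m and value of joint probe below 0.005 m), for 0.2 s.
At the end, for the whole second after the job is handed in: the bush is held still in the gripper's fingers with its deep hole upward, axis within 15 degrees of vertical, its middle at least 12 cm above the table, not touching the stand, and the probe pin is out again (angle between bush's own x axis and vertical below 0.26 rad and height (world z) of bush above 0.12 m and contact force between the fingers and bush above 2 N and contact force between bush and stand below 0.2 N and linear speed of bush below 0.03 m/s and value of joint probe below 0.005 m); the arm keeps its last pose, push and grip.
It fails at once if the vial is tipped over or shifted by more than 4 cm (angle between vial_15's own z axis and vertical above 0.6 rad or distance of vial_15 from where it was at the start of the episode above 0.04 m).
It fails at once if a tool, the tape roll or the timer is shifted by more than 4 cm (distance of any of spanner_11, screwdriver, tape_roll, timer from where it was at the start of the episode above 0.04 m).
It also fails if it takes over 69 s, if anything falls off the work surface, if the arm or the gripper's body presses on something with over 40 N, if the wrist force passes 120 N, or if a joint passes its speed limit or range.

ROBOT

A 6-joint arm with a two-finger parallel gripper is mounted at the origin on a cart in front of the work surface, level with it; the furniture and walls round the work are solid. World frame = base frame: x ahead of the robot, y to its left, z up, the work surface at z = 0. Lengths are in m, angles in rad, forces in N, time in s.
With the tool pointing down it reaches from about 0.25 to 0.725 m from the base axis. Payload 4 kg.
Tool frame: the origin (TCP) lies midway between the tips of the shut fingers; the grasp point (between the pads) lies 19 mm behind it; y points along the fingers, z is the direction in which the jaws open and shut, and the axes are right-handed (so a half turn about y gives the same grasp; the last joint's range is limited). The gripper opens to 85 mm and grips with 20 to 120 N. Pads are 22 mm wide; open, the fingers measure 114 mm over their backs; the gripper's body (76 mm by 85 mm) begins 54 mm behind the grasp point. The pads swing forward as they close: fully open they stand 13 mm farther back than shut.
Start: joints at [-1.322, 0.241, 0.005, 1.335, 0, 1.571], TCP at [0.123, -0.485, 0.205] pointing down, gripper open.
Joint ranges: [-2.72, 2.72], [-1.05, 1.87], [-1.09, 1.28], [-1.99, 2.15], [-1.42, 1.44], [-3.14, 3.14]. Speed limits (rad/s): [2.79, 2.79, 3.14, 3.14, 3.14, 3.14].

INTERFACE

Orientations are given as a unit quaternion [x, y, z, w].
In Python, from workcell import bot gives the robot as it stands. The module is installed in compiled form; this text tells all that it offers.
- The arm moves only by the shell command python3 -m handwheel 'ROWS' [OPENING]. ROWS is JSON, a list of rows, each a list of 6 numbers: the shift along the tool's x, y, z in units of 25 mm (1.0 is 25 mm), then the turn, a rotation vector about the tool's x, y, z in units of 10 degrees (1.0 is 10 degrees). A call has exactly 5 rows; each row is the pose to reach, as a shift and turn from the pose commanded when the call began, along the tool's axes at that moment; what a row does not reach only later rows make up. A row lasts 1/8 s, in which the tool goes at most 62.5 mm and 10.7 degrees, less where a joint would pass 70% of its speed; a pose out of reach is approached as far as the arm can. A call with a gripper value outside its range is refused whole. OPENING is the gripper command: -1 is shut, 1 is fully open, values between are in proportion, set as the call begins (- or left out, the last holds). The fingers move at their own pace and stop on an object; the grip force is fixed at half the most. Time passes only in rows, so rows that repeat a pose let the fingers close, or fill a call up. It gives the time, the measured TCP pose, the force and the opening at its end, in the units of the state.
- bot.get_obs(): the state, without advancing time (a new reading comes with each control period).
- bot.camera(name): name is "scene" or "side" or "wrist"; returns a dict with "color" (400x640x3 uint8, red, green, blue), "fx", "fy", "cx", "cy" (pixels), "rvec" (rotation vector, rad) and "tvec" (3), from world to camera coordinates, as OpenCV has them. Camera axes: x right, y down, z forward; pixel columns grow to the right and rows downward; lengths in m; the calibration is good to about 2 mm. A picture is of the moment at which its call begins. There is no depth.
- bot.job_done(): hands the job in, once; it reports no verdict.
The state is a dict: "clock": time; "joint_pos": joint angles; "joint_vel": joint speeds; "tau": joint torques, N m; "eef_pos": TCP position; "tool_rot": TCP orientation; "ft_force": force on the tool from outside, world axes, zero at the start; "ft_torque": the same for the moment, N m; "grip_width": finger opening in m.
Only numpy, scipy, OpenCV 4.12 (cv2) and the standard library are available. Lean on these libraries where they do the work, as an engineer would, in place of code of your own. Each camera call takes 0.05 s, during which the arm holds its last target.

## Working session

There is one attempt and no reset: what is moved stays moved. The work goes in short steps, Python scripts to look and compute and a shell command to move; the robot and the scene stay as the last step left them, time stands still between calls to the robot, and variables do not carry over. Pictures are saved under pics/ and viewed, and the job is handed in when it is done.

```bash
mkdir -p pics
cat > h.py <<'E'
import numpy as np, cv2
from workcell import bot
from scipy.spatial.transform import Rotation as R
def snap(n,f):
    c=bot.camera(n); cv2.imwrite(f'pics/{f}.png',c['color'][:,:,::-1]); 
    np.savez(f'pics/{f}.npz',**{k:np.array(v) for k,v in c.items()}); return c
def load(f): return dict(np.load(f'pics/{f}.npz'))
def crop(f,x0,y0,x1,y1,s,out):
    im=cv2.imread(f'pics/{f}.png')[y0:y1,x0:x1]; cv2.imwrite(f'pics/{out}.png',cv2.resize(im,None,fx=s,fy=s,interpolation=cv2.INTER_CUBIC))
def ray(c,u,v):
    r=cv2.Rodrigues(c['rvec'].astype(float))[0]; t=c['tvec'].reshape(3)
    d=r.T@np.array([(u-c['cx'])/c['fx'],(v-c['cy'])/c['fy'],1]); return -r.T@t,d
def onz(c,u,v,z):
    o,d=ray(c,u,v); return o+d*(z-o[2])/d[2]
def proj(c,p):
    K=np.array([[c['fx'],0,c['cx']],[0,c['fy'],c['cy']],[0,0,1]],float)
    return cv2.projectPoints(np.atleast_2d(np.array(p,float)),c['rvec'].astype(float),c['tvec'].astype(float),K,None)[0].reshape(-1,2)
def tri(*obs):
    A=0;b=0
    for c,u,v in obs:
        o,d=ray(c,u,v);d=d/np.linalg.norm(d);P=np.eye(3)-np.outer(d,d);A=A+P;b=b+P@o
    return np.linalg.solve(A,b)
def st():
    o=bot.get_obs(); print({k:np.round(v,4).tolist() for k,v in o.items()}); return o
E
python3 - <<'E'
from h import *
for n in('scene','side','wrist'):
    c=snap(n,n+'0'); print(n,c['fx'],c['cx'],c['cy'],np.round(ray(c,320,200),3).tolist())
o=st(); print(R.from_quat(o['tool_rot']).as_matrix().round(3))
E
```

```text
scene 431.37874538129296 328.1458040948581 199.5763105601949 [[-0.306, 0.414, 0.685], [0.75, -0.369, -0.549]]
side 510.9377911384249 319.2123430736068 195.89448626391462 [[0.126, -1.179, 0.723], [0.292, 0.831, -0.474]]
wrist 344.14758630738737 316.20702644875047 202.13915398710122 [[0.191, -0.466, 0.373], [-0.259, -0.076, -0.963]]
{'clock': 0.15, 'joint_pos': [-1.322, 0.2413, 0.004, 1.3352, 0.0, 1.5708], 'joint_vel': [-0.0019, -0.0013, 0.0033, -0.001, 0.0012, 0.0012], 'tau': [-0.0013, -37.2635, 25.2639, 0.0124, 0.0, 0.0], 'eef_pos': [0.123, -0.4841, 0.2047], 'tool_rot': [-0.0878, 0.7022, -0.7011, 0.0877], 'ft_force': [0.0543, -0.79, 0.906], 'ft_torque': [0.0151, 0.0288, 0.0147], 'grip_width': 0.0855}
[[-0.969 -0.     0.246]
 [-0.246  0.002 -0.969]
 [-0.    -1.    -0.002]]
```

View pics/scene0.png

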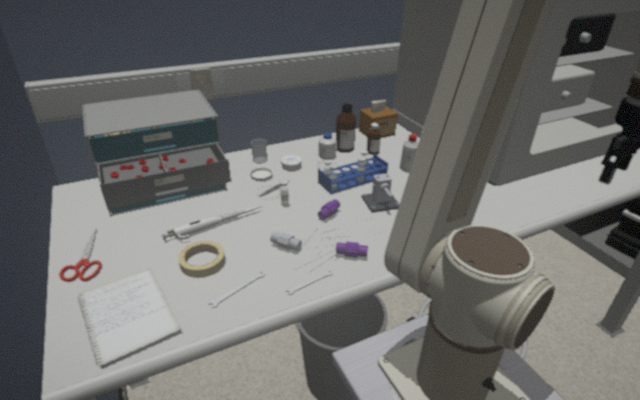

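View pics/side0.png

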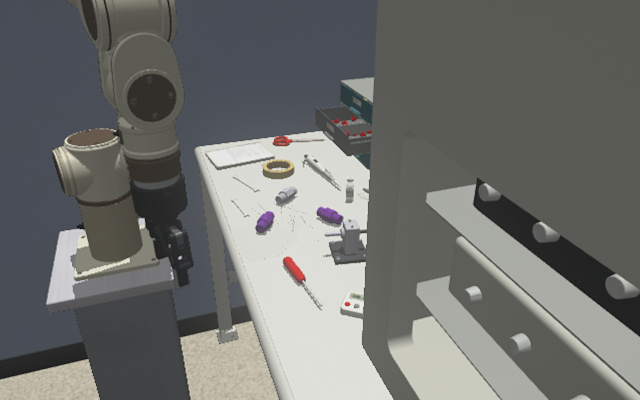

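View pics/wrist0.png

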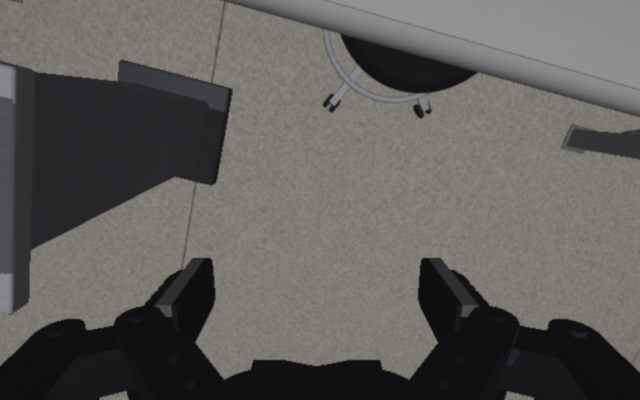

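Candidates: grey bush at scene (287,241) / side (286,195), and purple look-alikes at scene (330,208) and (352,249) / side (330,215) and (265,221). The stand is at scene (381,195) and side (350,243). I choose the grey one and check it in a close crop.

Run:
```python
from h import *
crop('scene0',255,215,375,275,6,'c1')
crop('side0',250,170,350,240,7,'c2')
crop('side0',310,205,390,275,8,'c3')
crop('scene0',345,155,425,225,8,'c4')
a=load('scene0');b=load('side0')
print('bush',tri((a,287,241),(b,286.5,195)),'vial',tri((a,285,196),(b,350,189)))
```

```text
bush [0.47630734 0.11781925 0.01792106] vial [0.65076407 0.05396105 0.03452911]
```

View pics/c1.png

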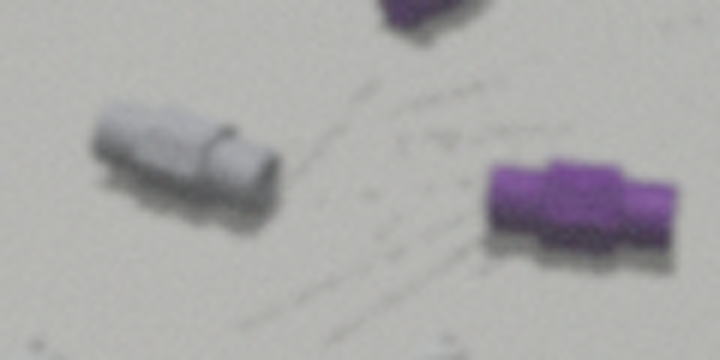

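View pics/c2.png

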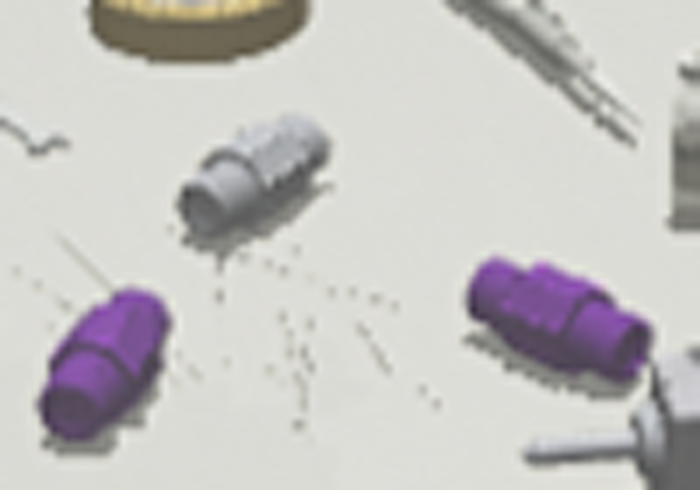

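View pics/c3.png

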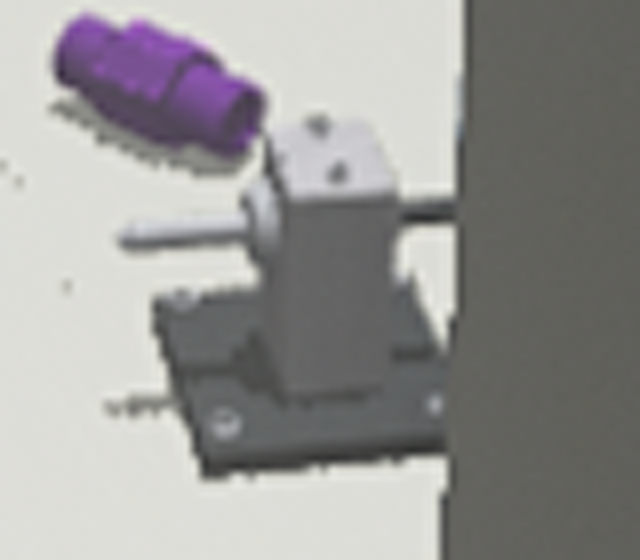

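View pics/c4.png

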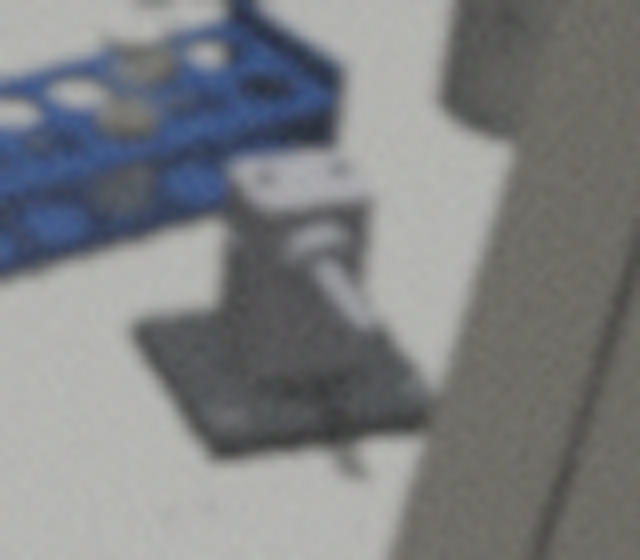

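The grey bush is confirmed: two necks and a collar, not purple. In the side picture its near end is at (278.6,199.3) and its far end at (294.6,189.3). The pin tip is at scene (390.6,195.6), side (325.3,235).

Run:
```python
from h import *
a=load('scene0');b=load('side0')
tip=tri((a,390.6,195.6),(b,325.5,235)); bo=tri((a,384,185),(b,342.3,233))
print('tip',tip,'boss',bo, 'len',np.linalg.norm(tip-bo))
print('tip on z=.06',onz(a,390.6,195.6,.06),onz(b,325.5,235,.06))
p=onz(b,278.6,199.3,.018);q=onz(b,294.6,189.3,.018);print('bush side',p,q,np.linalg.norm(p-q),np.degrees(np.arctan2(*(p-q)[1::-1])))
p=onz(a,272.3,236.2,.018);q=onz(a,298.7,245.8,.018);print('bush scene',p,q,np.linalg.norm(p-q))
# block top corners, z=.084 side and scene
for u,v in((272,140),(285,198),(395,190),(370,122)):print('side top',onz(b,310+u/8,205+v/8,.084))
for u,v in((228,160),(332,150),(372,198),(245,208)):print('scene top',onz(a,345+u/8,155+v/8,.084))
for u,v in((155,300),(203,478)):print('side base',onz(b,310+u/8,205+v/8,.01))
for u,v in((130,325),(212,460),(435,420)):print('scene base',onz(a,345+u/8,155+v/8,.01))
```

```text
tip [ 0.48799961 -0.18982948  0.0594476 ] boss [ 0.53068929 -0.19764708  0.06395833] len 0.04363336362622227
tip on z=.06 [ 0.48720925 -0.18927053  0.06      ] [ 0.48775875 -0.19058404  0.06      ]
bush side [0.44856633 0.10176257 0.018     ] [0.51130405 0.14738134 0.018     ] 0.07756992675357223 -143.97779993148362
bush scene [0.50705366 0.14386299 0.018     ] [0.44480481 0.0994418  0.018     ] 0.0764732788790254
side top [ 0.5366379  -0.18802897  0.084     ]
side top [ 0.52773895 -0.22059323  0.084     ]
side top [ 0.56032602 -0.22746053  0.084     ]
side top [ 0.56896182 -0.18818328  0.084     ]
scene top [ 0.56680225 -0.18213825  0.084     ]
scene top [ 0.55755107 -0.21934845  0.084     ]
scene top [ 0.52372654 -0.21360807  0.084     ]
scene top [ 0.53626752 -0.17007364  0.084     ]
side base [ 0.51209645 -0.15293661  0.01      ]
side base [ 0.49178531 -0.24849977  0.01      ]
scene base [ 0.5865387 -0.1594812  0.01     ]
scene base [ 0.50050795 -0.14160297  0.01      ]
scene base [ 0.4884689  -0.22544859  0.01      ]
```

```bash
cat >> h.py <<'E'
def down(jaw): # tool down, jaw axis azimuth in deg
    j=np.radians(jaw); z=np.array([np.cos(j),np.sin(j),0]); y=np.array([0,0,-1.]); return np.c_[np.cross(y,z),y,z]
def to(p,Rt):
    o=bot.get_obs(); R0=R.from_quat(o['tool_rot']).as_matrix()
    print('row',np.round(R0.T@(np.array(p)-o['eef_pos'])/.025,3).tolist(),np.round(np.degrees(R.from_matrix(R0.T@Rt).as_rotvec())/10,3).tolist())
E
python3 - <<'E'
from h import *
to([.478,.123,.2],down(-54))
a=load('scene0');b=load('side0')
print('driver',onz(b,283,259,.012),onz(b,321,306,.01))
E
```

```text
row [-19.742, 0.222, -20.039] [0.009, -2.175, -0.002]
driver [ 0.38010146 -0.18629594  0.012     ] [ 0.40947507 -0.37780875  0.01      ]
```

```bash
python3 -m handwheel '[[-1.6,0,-1.6,0,-0.2,0],[-3.2,0,-3.2,0,-0.4,0],[-4.8,0,-4.8,0,-0.7,0],[-6.4,0,-6.4,0,-0.9,0],[-8,0,-8,0,-1.1,0]]' 1; python3 -c "
from h import *
st();to([.478,.123,.2],down(-54))"
```

```text
clock: 0.78
eef_pos: [0.2682, -0.2399, 0.2053]
tool_rot: [0.155, -0.69, 0.69, -0.155]
ft_force: [1.9, -0.4, 0.3]
grip_width: 0.0856
{'clock': 0.775, 'joint_pos': [-0.7299, -0.0395, -0.3116, 1.2984, 0.0002, 1.9705], 'joint_vel': [1.1931, -0.2397, -0.2271, 0.002, 0.0019, 0.8993], 'tau': [-5.5668, -23.2637, 24.457, 0.5012, -0.1146, -0.7671], 'eef_pos': [0.2682, -0.2399, 0.2053], 'tool_rot': [0.1546, -0.6899, 0.69, -0.1549], 'ft_force': [1.8511, -0.382, 0.3023], 'ft_torque': [0.0243, -0.055, -0.0191], 'grip_width': 0.0856}
row [-13.787, 0.215, -9.541] [-0.001, -1.072, -0.001]
```

```bash
python3 -m handwheel '[[-2,0,-1.4,0,-0.2,0],[-4,0,-2.8,0,-0.4,0],[-6,0,-4.2,0,-0.6,0],[-8,0,-5.6,0,-0.8,0],[-10,0,-7,0,-1.07,0]]'; python3 -m handwheel '[[-1.3,0,-0.9,0,0,0],[-2.6,0,-1.8,0,0,0],[-3.6,0,-2.4,0,0,0],[-3.6,0,-2.4,0,0,0],[-3.6,0,-2.4,0,0,0]]'; python3 -c "
from h import *
snap('wrist','w1');st();to([.478,.123,.2],down(-54))"
```

```text
clock: 1.4
eef_pos: [0.4198, 0.0254, 0.2054]
tool_rot: [0.219, -0.672, 0.673, -0.219]
ft_force: [0.9, -0.9, 1.0]
grip_width: 0.0853
clock: 2.02
eef_pos: [0.4561, 0.1243, 0.205]
tool_rot: [0.219, -0.672, 0.673, -0.218]
ft_force: [-0.1, -0.3, -0.1]
grip_width: 0.0852
{'clock': 2.075, 'joint_pos': [0.2656, 0.1877, -0.063, 1.3212, -0.0003, 2.7805], 'joint_vel': [-0.0105, -0.0083, -0.0001, -0.0004, 0.0002, 0.0031], 'tau': [0.3639, -34.2502, 25.2632, -0.0225, 0.0159, -0.0024], 'eef_pos': [0.4562, 0.124, 0.2052], 'tool_rot': [0.2184, -0.6726, 0.6728, -0.2176], 'ft_force': [-0.2073, -0.3735, -0.1582], 'ft_torque': [0.0155, 0.0233, 0.0115], 'grip_width': 0.0854}
row [-0.683, 0.207, 0.544] [0.0, -0.009, 0.006]
```

View pics/w1.png

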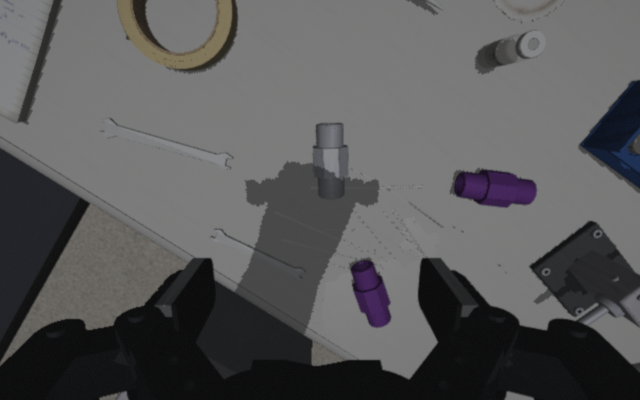

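The bush is at (330,160) with its axis nearly vertical in the picture. I enlarge it to measure the axis.

Run:
```python
from h import *
im=cv2.imread('pics/w1.png')[110:210,300:365]
cv2.imwrite('pics/c5.png',np.clip(cv2.resize(im,None,fx=6,fy=6,interpolation=cv2.INTER_CUBIC)*1.4,0,255))
im=cv2.imread('pics/w1.png')[210:330,520:640]
cv2.imwrite('pics/c6.png',np.clip(cv2.resize(im,None,fx=5,fy=5,interpolation=cv2.INTER_CUBIC)*1.6,0,255))
```

```text
[ WARN:0@0.275] global loadsave.cpp:1063 imwrite_ Unsupported depth image for selected encoder is fallbacked to CV_8U.
```

View pics/c5.png

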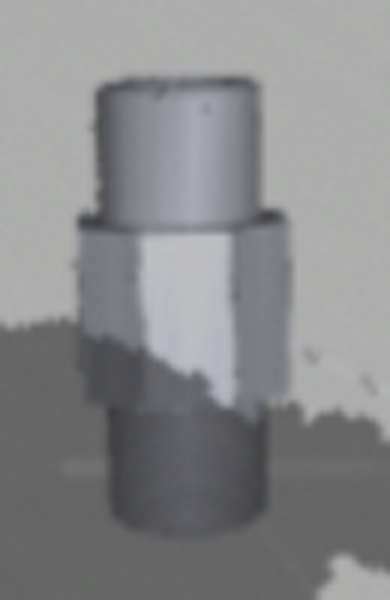

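View pics/c6.png

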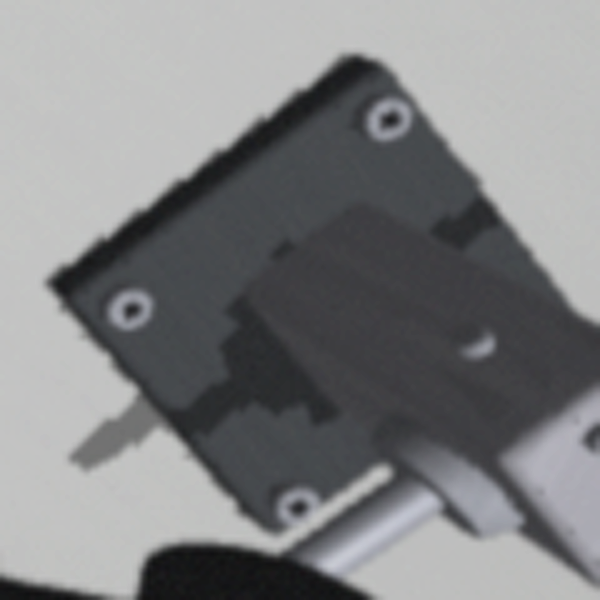

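Run:
```python
from h import *
c=load('w1')
f=lambda u,v:onz(c,300+u/6,110+v/6,.018)
p=f(179,150);q=f(188,470);m=f(184.5,312);print(p,q,m,np.degrees(np.arctan2(*(p-q)[1::-1])))
s=f(98,150),f(260,150);print('neck dia',np.linalg.norm(s[0]-s[1]))
e=f(180,85),f(190,530);print('len',np.linalg.norm(e[0]-e[1]), (e[0]+e[1])/2)
g=lambda u,v:onz(c,520+u/5,210+v/5,.01)
A,B,C=g(75,297),g(268,530),g(385,85)
print(A,B,C,np.linalg.norm(A-B),np.linalg.norm(A-C),np.degrees(np.arctan2(*(A-B)[1::-1]))+90,np.degrees(np.arctan2(*(A-C)[1::-1])))
S=[g(131,309),g(389,119),g(298,507)];print(S,np.degrees(np.arctan2(*(S[0]-S[1])[1::-1])),np.degrees(np.arctan2(*(S[0]-S[2])[1::-1]))+90)
o=st()
to([m[0],m[1],.1],down(-54))
```

```text
[0.4957085  0.13625334 0.018     ] [0.45186824 0.10168296 0.018     ] [0.47408491 0.11899406 0.018     ] 38.25765526536436
neck dia 0.02744799957860801
len 0.07760572216172482 [0.47384402 0.11867429 0.018     ]
[ 0.51194202 -0.14962586  0.01      ] [ 0.49545286 -0.23317705  0.01      ] [ 0.5898325  -0.16759536  0.01      ] 0.08516274826737225 0.07993641048181704 168.83591538738682 167.00903114410212
[array([ 0.51744196, -0.16245779,  0.01      ]), array([ 0.5848489, -0.1746148,  0.01     ]), array([ 0.50411594, -0.234213  ,  0.01      ])] 169.77646654130595 169.47917378632556
{'clock': 2.075, 'joint_pos': [0.2656, 0.1877, -0.063, 1.3212, -0.0003, 2.7805], 'joint_vel': [-0.0105, -0.0083, -0.0001, -0.0004, 0.0002, 0.0031], 'tau': [0.3639, -34.2502, 25.2632, -0.0225, 0.0159, -0.0024], 'eef_pos': [0.4562, 0.124, 0.2052], 'tool_rot': [0.2184, -0.6726, 0.6728, -0.2176], 'ft_force': [-0.2073, -0.3735, -0.1582], 'ft_torque': [0.0155, 0.0233, 0.0115], 'grip_width': 0.0854}
row [-0.466, 4.208, 0.583] [0.0, -0.009, 0.006]
```

Bush: centre (0.474, 0.119), yaw 38°, neck 27.4 mm and length 77.6 mm, which agrees with the given sizes. The stand's pin points at about 169.5°. I descend for the grasp.

```bash
python3 -m handwheel '[[-0.47,1.5,0.58,0,-0.2,0],[-0.47,3,0.58,0,-0.2,0],[-0.47,4.5,0.58,0,-0.2,0],[-0.47,6,0.58,0,-0.2,0],[-0.47,6,0.58,0,-0.2,0]]'; python3 -c "
from h import *
snap('wrist','w2');to([.474,.1188,.003],down(-52))"
```

```text
clock: 2.7
eef_pos: [0.4716, 0.1181, 0.0531]
tool_rot: [-0.232, 0.669, -0.669, 0.227]
ft_force: [-0.1, -0.1, 0.8]
grip_width: 0.0856
row [-0.018, 2.083, 0.012] [0.006, -0.013, 0.015]
```

View pics/w2.png

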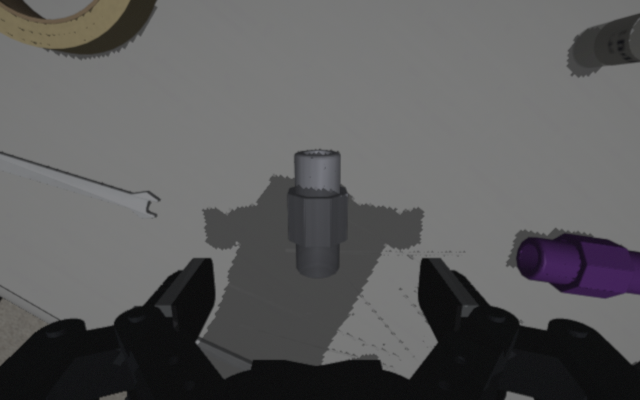

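The bush is aligned with and centred between the jaws (axis at column 318, jaws at 213 and 420). I go down and close.

```bash
python3 -m handwheel '[[0,0.6,0,0,0,0],[0,1.2,0,0,0,0],[0,1.7,0,0,0,0],[0,2.05,0,0,0,0],[0,2.05,0,0,0,0]]'; python3 -m handwheel '[[0,0,0,0,0,0],[0,0,0,0,0,0],[0,0,0,0,0,0],[0,0,0,0,0,0],[0,0,0,0,0,0]]' -1;  python3 -m handwheel '[[0,0,0,0,0,0],[0,-0.5,0,0,0,0],[0,-1.5,0,0,0,0],[0,-3,0,0,0,0],[0,-4,0,0,0,0]]'; python3 -c "
from h import *
snap('wrist','w3');snap('side','s3');st();crop('s3',240,150,340,230,7,'c7')"
```

```text
clock: 3.38
eef_pos: [0.474, 0.1198, 0.0033]
tool_rot: [-0.231, 0.669, -0.669, 0.229]
ft_force: [-0.1, 0.6, 0.9]
grip_width: 0.0854
clock: 4.0
eef_pos: [0.4775, 0.1214, 0.0095]
tool_rot: [-0.228, 0.669, -0.668, 0.233]
ft_force: [-9.5, 0.4, 34.7]
grip_width: 0.011
clock: 4.62
eef_pos: [0.4754, 0.1201, 0.1058]
tool_rot: [0.229, -0.669, 0.669, -0.23]
ft_force: [0.4, -0.0, -0.3]
grip_width: -0.0003
{'clock': 4.725, 'joint_pos': [0.2475, 0.2872, -0.1991, 1.0781, -0.0001, 2.7267], 'joint_vel': [-0.0002, 0.0361, -0.0588, -0.0473, 0.0, -0.0012], 'tau': [0.0044, -37.6524, 22.8871, 0.6075, 0.0004, -0.0], 'eef_pos': [0.4772, 0.1205, 0.1071], 'tool_rot': [0.2277, -0.6684, 0.6689, -0.2322], 'ft_force': [0.7765, 0.6733, -0.4312], 'ft_torque': [0.0387, 0.0275, -0.0627], 'grip_width': 0.0}
```

View pics/w3.png

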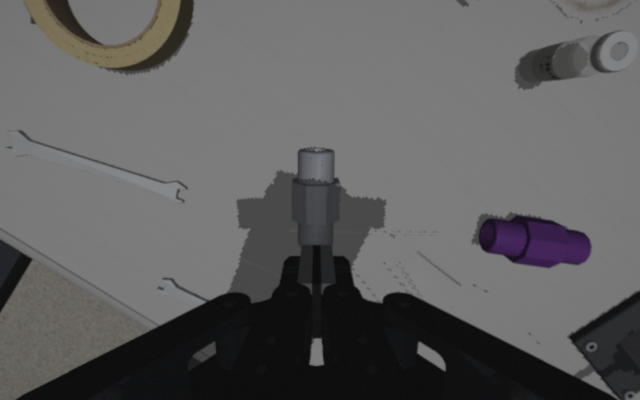

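View pics/c7.png

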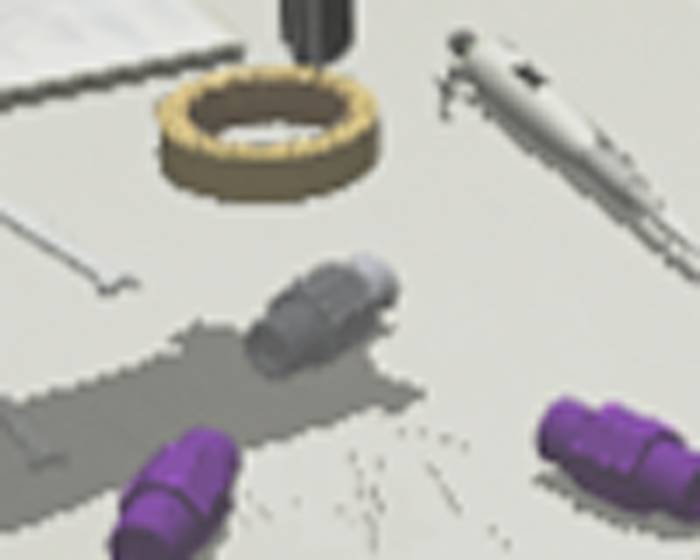

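The grasp missed: the opening is 0 and the bush is still on the bench near (286,195) in the side picture. I re-measure where it is before retrying.

Run:
```python
from h import *
c=load('w3');b=load('s3');o=bot.get_obs()
print('tcp proj w3',proj(c,o['eef_pos']),'side',proj(b,o['eef_pos']))
print(tri((c,316,202),(b,240+325/7,150+315/7)), onz(c,316,202,.018),onz(b,240+325/7,150+315/7,.018))
print('ends w3',onz(c,316.5,152,.018),onz(c,315.5,245,.018))
print('ends side',onz(b,240+265/7,150+348/7,.018),onz(b,240+380/7,150+285/7,.018))
crop('w3',240,130,400,350,3,'c8'); crop('s3',220,90,340,220,5,'c9')
```

```text
tcp proj w3 [[318.40327756 240.22044296]] side [[285.20800483 167.60539552]]
[0.47507898 0.11822313 0.01963806] [0.47276323 0.11855451 0.018     ] [0.4776248  0.12001064 0.018     ]
ends w3 [0.50343387 0.14203049 0.018     ] [0.44424008 0.09679299 0.018     ]
ends side [0.44584591 0.1000233  0.018     ] [0.50767553 0.13872874 0.018     ]
```

View pics/c8.png

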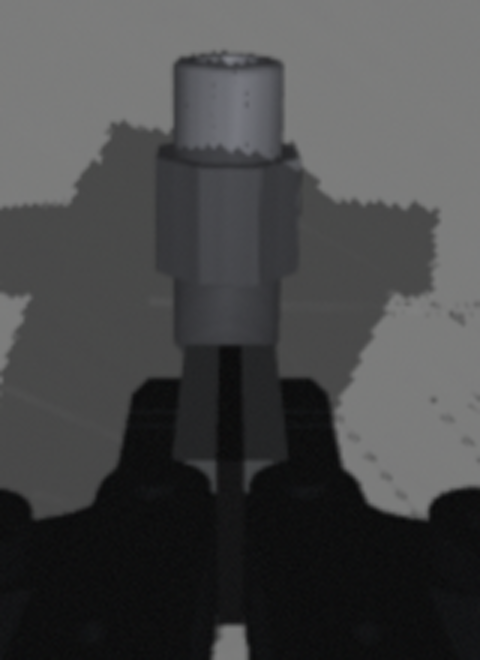

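View pics/s3.png

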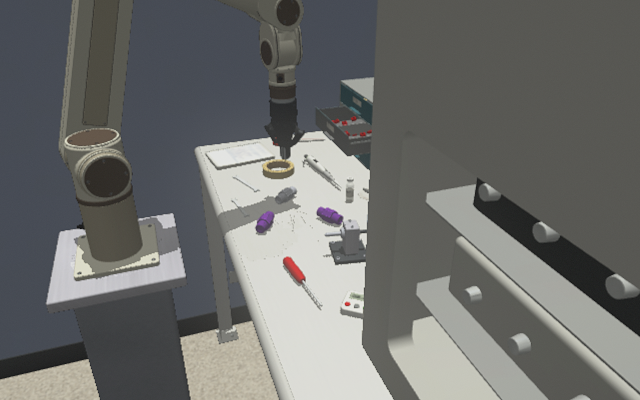

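Run:
```python
from h import *
c=snap('scene','a4');b=snap('side','s4');o=st()
print('scene',proj(c,o['eef_pos']),'side',proj(b,o['eef_pos']))
crop('a4',230,120,350,260,4,'c10');crop('s4',240,100,340,210,5,'c11')
```

```text
{'clock': 4.825, 'joint_pos': [0.2475, 0.2901, -0.2036, 1.0765, -0.0, 2.7267], 'joint_vel': [0.0005, 0.0211, -0.0293, -0.0027, 0.0011, -0.0004], 'tau': [0.0009, -38.3968, 23.8707, -0.0148, -0.0004, -0.0], 'eef_pos': [0.4749, 0.12, 0.1041], 'tool_rot': [0.2297, -0.6687, 0.6687, -0.2301], 'ft_force': [0.3405, 0.4643, -1.2361], 'ft_torque': [0.019, 0.044, -0.0271], 'grip_width': -0.0001}
scene [[284.95278317 212.18201725]] side [[284.5187278  168.74526573]]
```

View pics/c10.png

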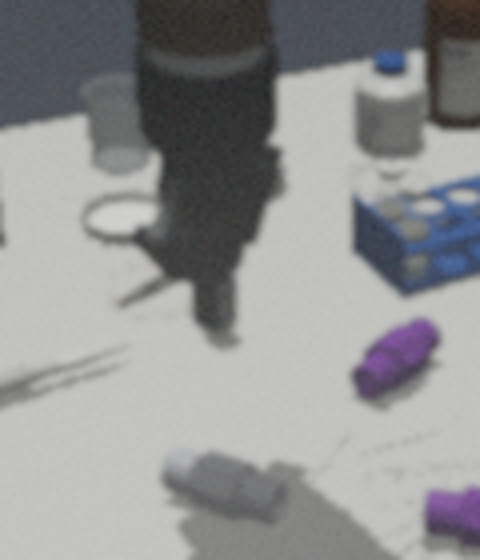

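View pics/c11.png

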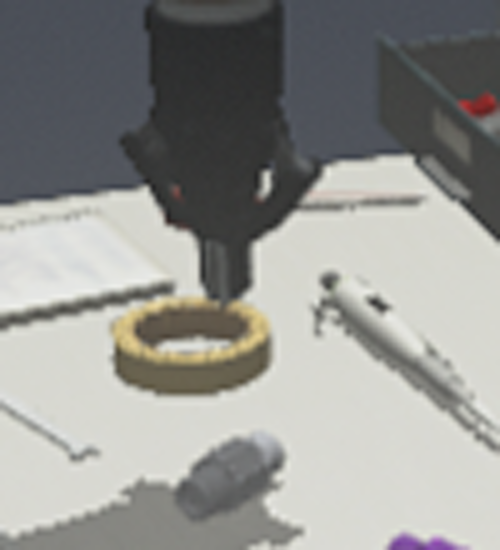

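Run:
```python
from h import *
a=load('a4');b=load('s4')
print(tri((a,285,206),(b,285,160.6)))
for z in (.104,.114,.124,.134):print(z,proj(a,[.475,.12,z]),proj(b,[.475,.12,z]))
```

```text
[0.47525569 0.12071268 0.12583232]
0.104 [[284.92923962 212.20852765]] [[284.55294254 168.77961703]]
0.114 [[284.78737134 208.68936352]] [[284.43007893 165.62099853]]
0.124 [[284.64394957 205.1316639 ]] [[284.30643338 162.4422775 ]]
0.134 [[284.49894866 201.53479238]] [[284.18199838 159.24326142]]
```

Both outside cameras put the shut fingertips about 22 mm higher (z≈0.126) than the reported TCP (0.104). The force at closing fits that: the fingers shut on top of the bush. I treat the reported TCP as about 22 mm beyond the real tips, and go lower step by step while watching the force.

```bash
python3 -m handwheel '[[0,0,0,0,0,0],[0,1,0,0,0,0],[0,2,0,0,0,0],[0,3,0,0,0,0],[0,3.8,0,0,0,0]]' 1; python3 -m handwheel '[[0,0.2,0,0,0,0],[0,0.4,0,0,0,0],[0,0.4,0,0,0,0],[0,0.4,0,0,0,0],[0,0.4,0,0,0,0]]'; python3 -c "
from h import *
snap('side','s5');snap('wrist','w5');st();crop('s5',240,110,340,220,5,'c12');to([.474,.119,-.018],down(-52))"
```

```text
clock: 5.45
eef_pos: [0.4732, 0.1196, 0.0068]
tool_rot: [-0.231, 0.669, -0.669, 0.229]
ft_force: [-0.2, 0.7, 0.3]
grip_width: 0.0854
clock: 6.08
eef_pos: [0.4753, 0.1201, -0.0003]
tool_rot: [0.23, -0.669, 0.669, -0.23]
ft_force: [0.3, 0.2, -0.1]
grip_width: 0.0856
{'clock': 6.175, 'joint_pos': [0.2475, 0.4145, -0.3386, 0.8168, 0.0, 2.7267], 'joint_vel': [0.001, 0.0026, -0.0013, 0.0001, 0.0008, -0.0013], 'tau': [-0.0001, -39.4281, 19.2482, -0.006, 0.0002, -0.0], 'eef_pos': [0.4751, 0.1201, -0.0004], 'tool_rot': [0.2297, -0.6686, 0.6687, -0.2303], 'ft_force': [-0.1193, 0.3873, 0.0171], 'ft_torque': [-0.0074, -0.0421, 0.0178], 'grip_width': 0.0854}
row [0.063, 0.703, 0.006] [-0.002, -0.004, -0.005]
```

View pics/c12.png

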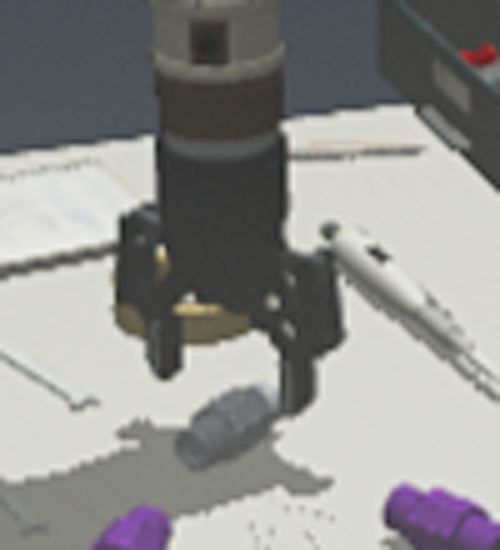

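View pics/w5.png

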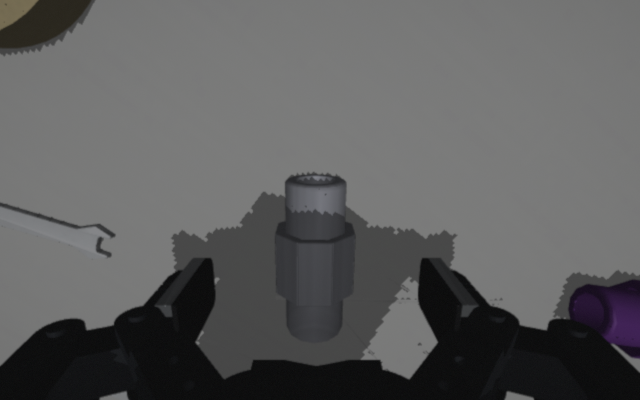

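The open fingertips are still at about the height of the bush's top, which agrees with the offset. I go down another 0.8 unit, watching the force.

```bash
python3 -m handwheel '[[0,0.2,0,0,0,0],[0,0.4,0,0,0,0],[0,0.6,0,0,0,0],[0,0.75,0,0,0,0],[0,0.8,0,0,0,0]]'; python3 -m handwheel '[[0,0,0,0,0,0],[0,0,0,0,0,0],[0,0,0,0,0,0],[0,0,0,0,0,0],[0,0,0,0,0,0]]' -1; python3 -c "
from h import *
snap('side','s6');snap('wrist','w6');st();crop('s6',240,110,340,220,5,'c13')"
```

```text
clock: 6.8
eef_pos: [0.4745, 0.1199, -0.0213]
tool_rot: [-0.23, 0.669, -0.669, 0.23]
ft_force: [-0.1, 0.5, 0.9]
grip_width: 0.0858
clock: 7.42
eef_pos: [0.4753, 0.1202, -0.0204]
tool_rot: [-0.23, 0.669, -0.669, 0.23]
ft_force: [-1.2, 0.6, 3.4]
grip_width: 0.0348
{'clock': 7.525, 'joint_pos': [0.2476, 0.444, -0.358, 0.7677, 0.0001, 2.7267], 'joint_vel': [-0.0002, 0.0001, -0.0001, -0.0015, -0.0003, -0.0012], 'tau': [-0.213, -37.8066, 17.2005, -0.0272, -0.1106, -0.0006], 'eef_pos': [0.4753, 0.1202, -0.0204], 'tool_rot': [-0.2296, 0.6687, -0.6687, 0.2304], 'ft_force': [-0.4, -0.0155, 4.6738], 'ft_torque': [0.079, -0.0001, 0.0192], 'grip_width': 0.0346}
```

View pics/c13.png

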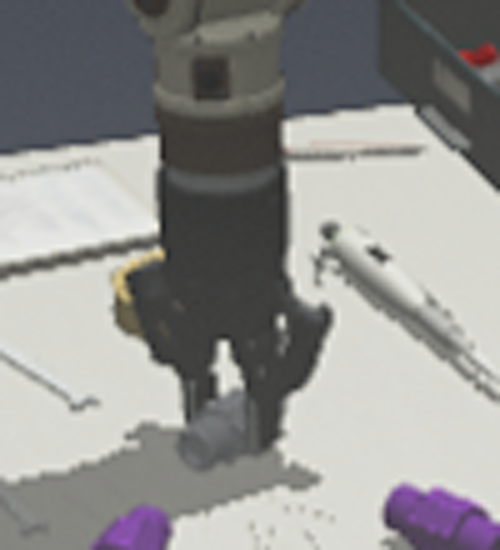

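View pics/w6.png

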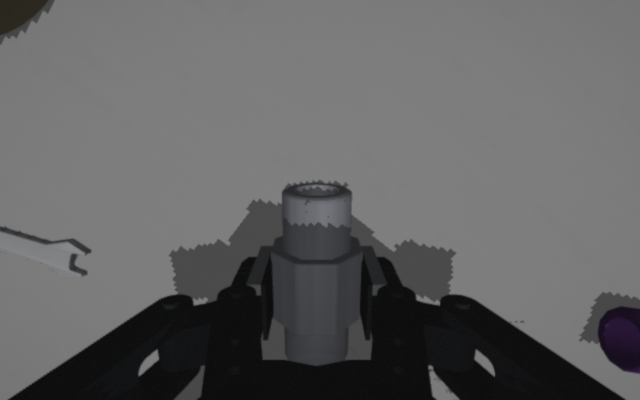

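The bush is held: opening 34.6 mm on the 36 mm collar, and its centre is about 38 mm behind the reported TCP. I lift and carry it to the front of the pin.

```bash
python3 -m handwheel '[[0,-0.5,0,0,0,0],[0,-1.5,0,0,0,0],[0,-2.8,0,0,0,0],[0,-4,0,0,0,0],[0,-5,0,0,0,0]]'; python3 -c "
from h import *
st();o=bot.get_obs();print(R.from_quat(o['tool_rot']).as_matrix().round(3))
to([.41,-.175,.102],down(-100.7))"
```

```text
clock: 8.15
eef_pos: [0.4742, 0.1198, 0.1053]
tool_rot: [0.23, -0.669, 0.669, -0.23]
ft_force: [0.3, 0.5, -3.1]
grip_width: 0.0348
{'clock': 8.15, 'joint_pos': [0.2475, 0.2888, -0.2021, 1.0806, -0.0001, 2.7267], 'joint_vel': [-0.0005, -0.1922, 0.2909, 0.4942, 0.0012, 0.0007], 'tau': [0.0008, -38.319, 23.3025, -0.4676, -0.007, 0.0001], 'eef_pos': [0.4742, 0.1198, 0.1053], 'tool_rot': [0.2302, -0.6687, 0.6687, -0.2297], 'ft_force': [0.3496, 0.5045, -3.108], 'ft_torque': [-0.0158, -0.0216, 0.0326], 'grip_width': 0.0348}
[[-0.789 -0.001  0.615]
 [-0.615 -0.    -0.789]
 [ 0.001 -1.    -0.   ]]
row [9.278, 0.138, 7.718] [-0.001, 4.865, 0.004]
```

```bash
python3 -m handwheel '[[1.8,0,1.5,0,0.9,0],[3.6,0,3,0,1.8,0],[5.4,0,4.5,0,2.7,0],[7.2,0,6,0,3.6,0],[9.2,0,7.7,0,4.5,0]]'; python3 -m handwheel '[[0,0,0,0,0.37,0],[0,0,0,0,0.37,0],[0,0,0,0,0.37,0],[0,0,0,0,0.37,0],[0,0,0,0,0.37,0]]'; python3 -c "
from h import *
snap('side','s7');snap('wrist','w7');snap('scene','a7');st();crop('s7',230,150,390,290,5,'c14');crop('a7',330,100,450,240,4,'c15');to([.41,-.175,.102],down(-100.7))"
```

```text
clock: 8.78
eef_pos: [0.4112, -0.1716, 0.1043]
tool_rot: [0.045, 0.706, -0.706, -0.045]
ft_force: [1.7, -0.2, -3.7]
grip_width: 0.0346
clock: 9.4
eef_pos: [0.4126, -0.1694, 0.1042]
tool_rot: [-0.065, -0.704, 0.704, 0.066]
ft_force: [-0.1, -0.8, -2.7]
grip_width: 0.035
{'clock': 9.55, 'joint_pos': [-0.3903, 0.2102, -0.3117, 1.049, -0.0, 2.9377], 'joint_vel': [-0.0053, -0.0004, 0.0009, 0.0012, -0.0008, 0.0016], 'tau': [0.0418, -34.3681, 23.6074, 0.0203, -0.0018, -0.0011], 'eef_pos': [0.4126, -0.1698, 0.1042], 'tool_rot': [0.0658, 0.704, -0.704, -0.0658], 'ft_force': [0.8614, -0.0022, -2.3911], 'ft_torque': [0.0058, -0.0092, 0.0036], 'grip_width': 0.0349}
row [0.064, 0.086, 0.225] [-0.0, 0.002, 0.0]
```

View pics/c14.png

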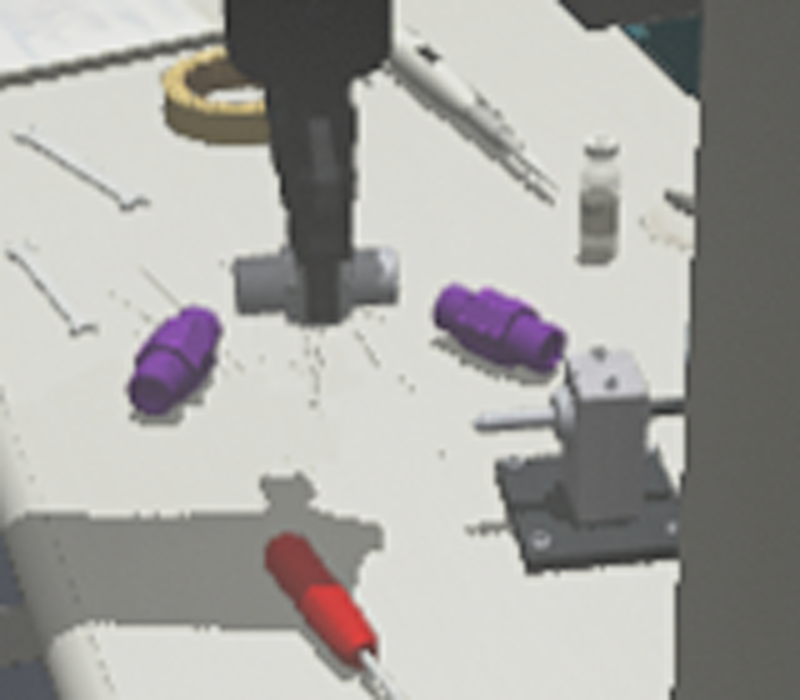

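View pics/w7.png

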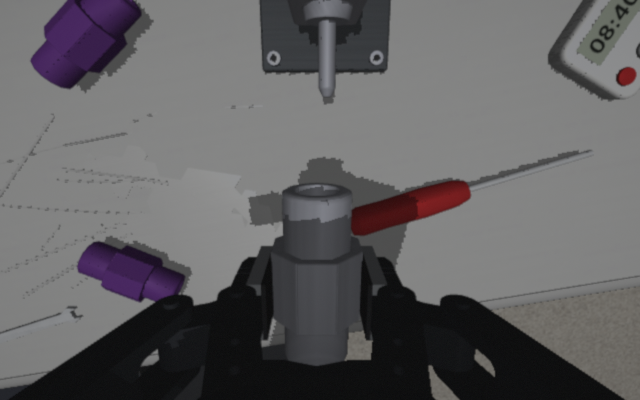

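View pics/c15.png

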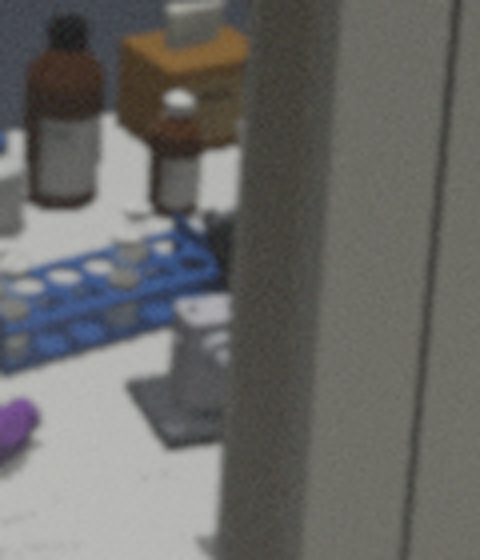

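Wrist view: the pin tip is at (327.5,95), its root at about (327,20), and the bush's front mouth at (317,190). The side view shows the bush level at (300,207). I triangulate both.

Run:
```python
from h import *
w=load('w7');b=load('s7')
tip=tri((w,327.5,96),(b,325.6,234.7));print('tip',tip)
print('tip z.06',onz(w,327.5,96,.06))
print('root z.06',onz(w,326,20,.06))
S=[onz(w,273.5,58,.01),onz(w,376.5,58.5,.01)];print('screws',S,np.degrees(np.arctan2(*(S[0]-S[1])[1::-1]))+90)
S=[onz(w,262,69.5,.01),onz(w,388,71,.01)];print('edge',S,np.degrees(np.arctan2(*(S[0]-S[1])[1::-1]))+90)
E=tri((w,316.8,190),(b,306.6,205.6));print('bush front end',E)
# collar edges
print('bush axis', onz(w,317,187,.1427+.0),onz(w,316.5,345,.1427))
crop('w7',250,0,400,130,5,'c16');crop('w7',250,170,390,370,4,'c17')
```

```text
tip [ 0.48615217 -0.18992269  0.06074729]
tip z.06 [ 0.48429475 -0.18929688  0.06      ]
root z.06 [ 0.52429557 -0.19556495  0.06      ]
screws [array([ 0.51732414, -0.15802072,  0.01      ]), array([ 0.50358862, -0.22964104,  0.01      ])] 169.14349681965632
edge [array([ 0.51138787, -0.14829394,  0.01      ]), array([ 0.49384163, -0.23658933,  0.01      ])] 168.76049342663111
bush front end [ 0.44751268 -0.175346    0.14063156]
bush axis [ 0.45078232 -0.1764574   0.1427    ] [ 0.37989665 -0.16300384  0.1427    ]
```

View pics/c16.png

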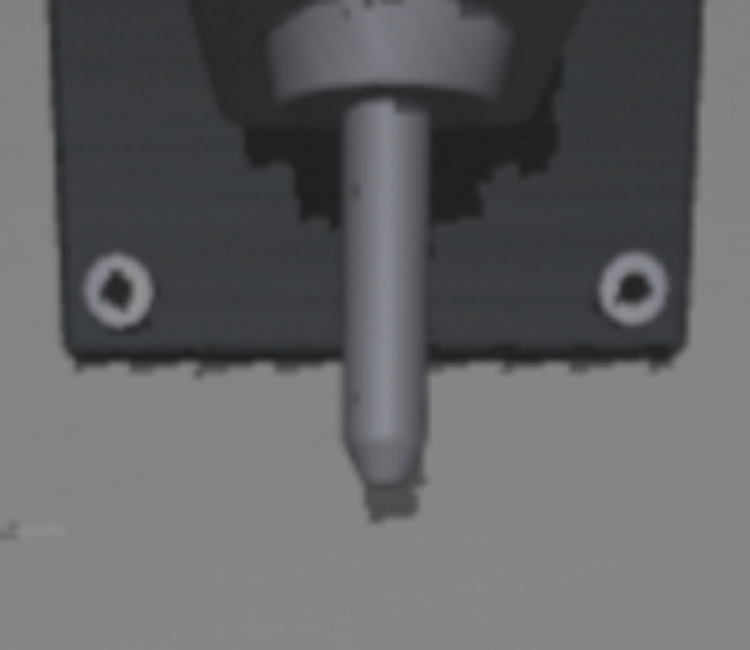

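View pics/c17.png

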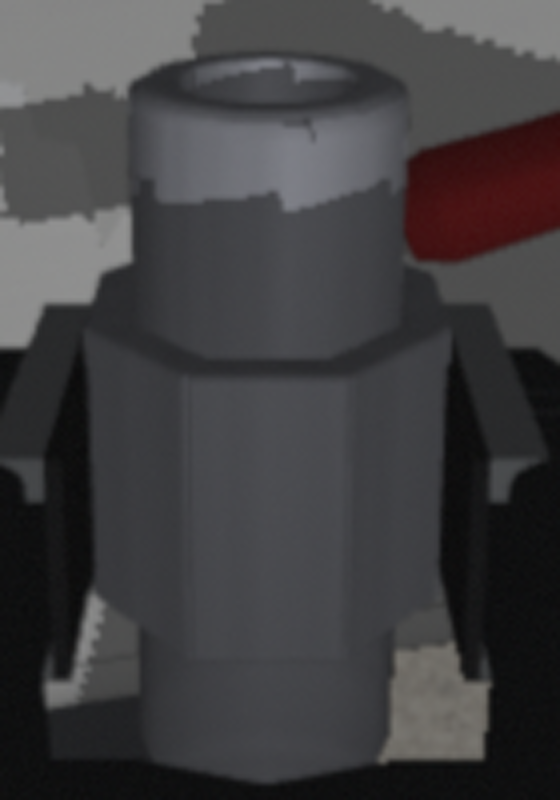

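```bash
python3 -m handwheel '[[0,0.8,0.27,0,0,0],[0,1.6,0.27,0,0,0],[0,2.4,0.27,0,0,0],[0,3.25,0.27,0,0,0],[-0.6,3.25,0.27,0,0,0]]'; python3 -m handwheel '[[-0.3,0,0,0,0,0],[-0.4,0,0,0,0,0],[-0.4,0,0,0,0,0],[-0.4,0,0,0,0,0],[-0.4,0,0,0,0,0]]'; python3 -c "
from h import *
snap('side','s8');snap('wrist','w8');st();crop('s8',260,190,380,280,6,'c18');crop('w8',240,0,400,250,3,'c19')"
```

```text
clock: 10.18
eef_pos: [0.4237, -0.1786, 0.0214]
tool_rot: [0.064, 0.705, -0.703, -0.068]
ft_force: [0.1, 0.6, -2.9]
grip_width: 0.0346
clock: 10.8
eef_pos: [0.4355, -0.1814, 0.023]
tool_rot: [-0.066, -0.704, 0.704, 0.066]
ft_force: [0.6, -0.8, -3.4]
grip_width: 0.035
{'clock': 10.9, 'joint_pos': [-0.3947, 0.3528, -0.3596, 0.8583, 0.0, 2.9345], 'joint_vel': [0.0002, 0.0024, 0.0002, -0.0015, 0.0004, -0.0015], 'tau': [0.0065, -38.546, 20.7348, 0.0206, -0.0028, -0.0001], 'eef_pos': [0.4356, -0.1815, 0.023], 'tool_rot': [-0.0663, -0.704, 0.704, 0.0662], 'ft_force': [-1.7141, -0.2111, -1.9847], 'ft_torque': [0.0119, 0.012, 0.0224], 'grip_width': 0.035}
```

View pics/c18.png

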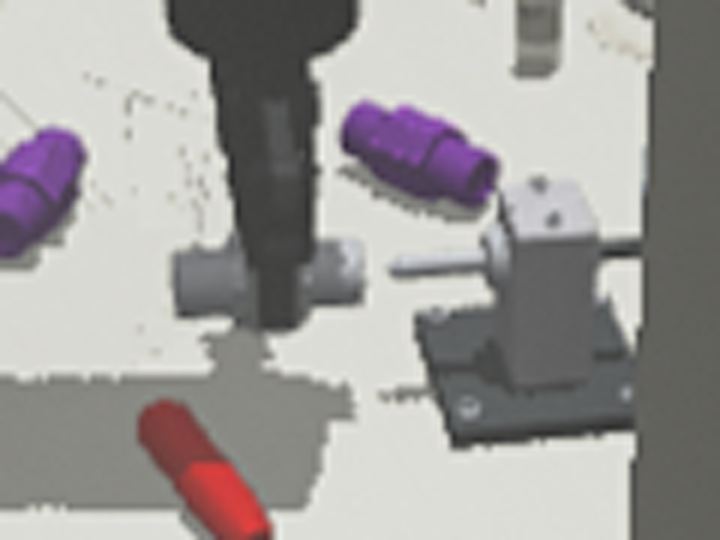

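View pics/c19.png

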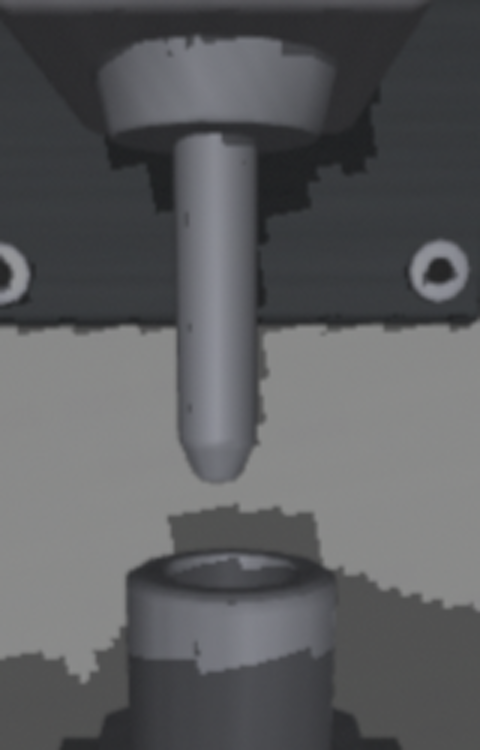

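The bush and pin are level with each other in the side view (both on the line y≈271 in the crop). In the wrist view the pin is about 2 mm to the left (217 against 232 in the crop). I correct by −2 mm in z and feel 25 mm forward.

```bash
python3 -m handwheel '[[0,0,-0.08,0,0,0],[-0.3,0,-0.08,0,0,0],[-0.6,0,-0.08,0,0,0],[-0.9,0,-0.08,0,0,0],[-1.1,0,-0.08,0,0,0]]';  python3 -c "
from h import *
st();snap('side','s9');snap('wrist','w9');st();crop('s9',260,190,380,280,6,'c20');crop('w9',240,0,400,250,3,'c21')"
```

```text
clock: 11.52
eef_pos: [0.464, -0.1848, 0.0229]
tool_rot: [-0.066, -0.704, 0.704, 0.066]
ft_force: [-0.6, 0.1, -2.9]
grip_width: 0.0346
{'clock': 11.525, 'joint_pos': [-0.3791, 0.3983, -0.2876, 0.8846, -0.0, 2.9499], 'joint_vel': [0.0138, 0.0637, 0.0959, 0.0431, 0.0007, 0.015], 'tau': [-0.0377, -41.3971, 21.0446, -0.0597, 0.0017, -0.0105], 'eef_pos': [0.464, -0.1848, 0.0229], 'tool_rot': [-0.0663, -0.704, 0.704, 0.0661], 'ft_force': [-0.5543, 0.1332, -2.907], 'ft_torque': [-0.0246, -0.0385, 0.0361], 'grip_width': 0.0346}
{'clock': 11.625, 'joint_pos': [-0.3791, 0.3982, -0.2878, 0.8843, 0.0, 2.9498], 'joint_vel': [-0.0033, -0.0097, -0.0213, 0.0047, -0.0009, -0.0014], 'tau': [0.0432, -40.9344, 21.2543, 0.0197, 0.0063, 0.0073], 'eef_pos': [0.464, -0.1849, 0.0229], 'tool_rot': [-0.0663, -0.704, 0.7041, 0.0659], 'ft_force': [0.1305, 0.2627, -2.1627], 'ft_torque': [-0.0195, 0.0293, -0.0018], 'grip_width': 0.0346}
```

View pics/c20.png

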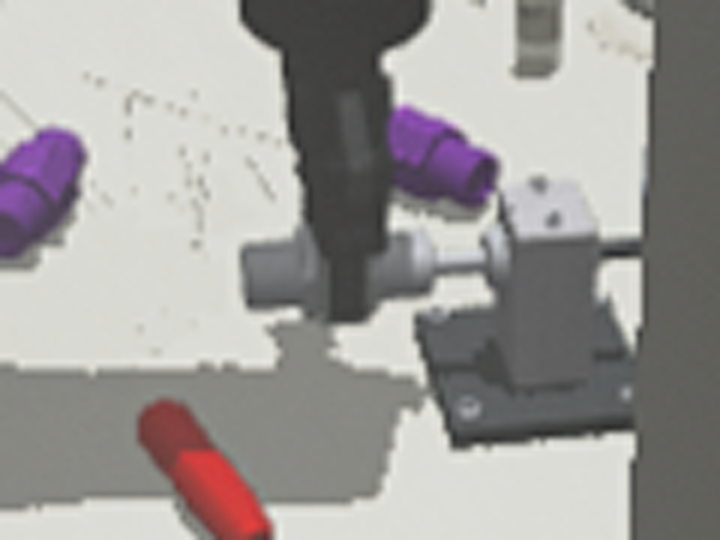

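View pics/c21.png

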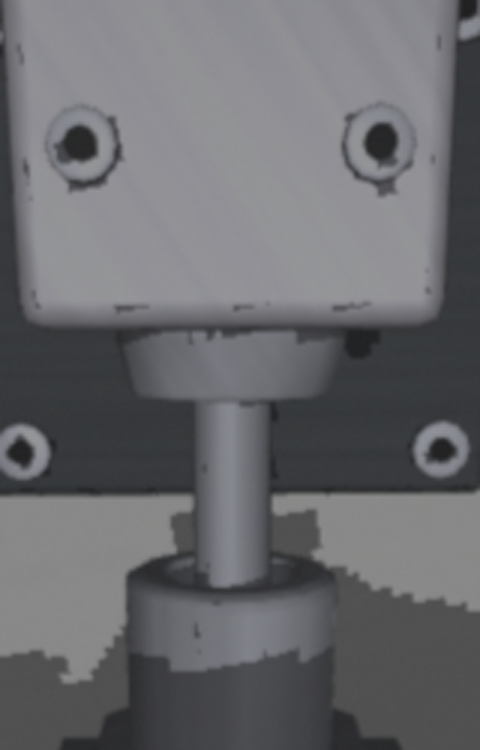

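The pin (centre 233) is inside the mouth (centre 231), about 17 mm deep with no axial force, so this is the deep hole. I go on towards the boss.

```bash
python3 -m handwheel '[[-0.2,0,0,0,0,0],[-0.4,0,0,0,0,0],[-0.6,0,0,0,0,0],[-0.7,0,0,0,0,0],[-0.7,0,0,0,0,0]]';  python3 -c "
from h import *
snap('side','s10');snap('wrist','w10');st();crop('s10',260,190,380,280,6,'c22');crop('w10',240,50,400,250,3,'c23')"
```

```text
clock: 12.25
eef_pos: [0.4805, -0.188, 0.0229]
tool_rot: [-0.066, -0.704, 0.704, 0.066]
ft_force: [0.4, 0.4, -2.5]
grip_width: 0.0349
{'clock': 12.35, 'joint_pos': [-0.3729, 0.4256, -0.243, 0.9026, -0.0, 2.9563], 'joint_vel': [-0.0009, -0.0023, -0.0046, -0.0019, -0.0004, -0.0011], 'tau': [0.0173, -42.7185, 21.5839, -0.0076, -0.0017, 0.0001], 'eef_pos': [0.4801, -0.1878, 0.0228], 'tool_rot': [0.0661, 0.704, -0.704, -0.0663], 'ft_force': [-0.1634, 0.5285, -3.7197], 'ft_torque': [-0.0557, 0.0444, 0.0164], 'grip_width': 0.0345}
```

View pics/c22.png

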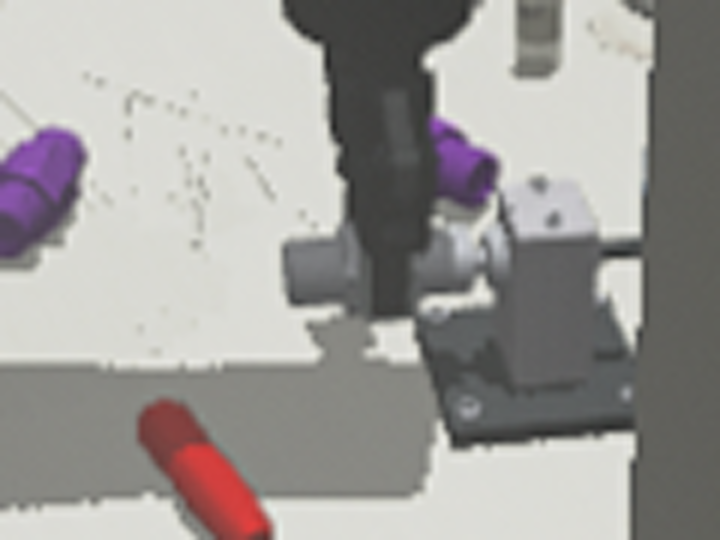

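View pics/c23.png

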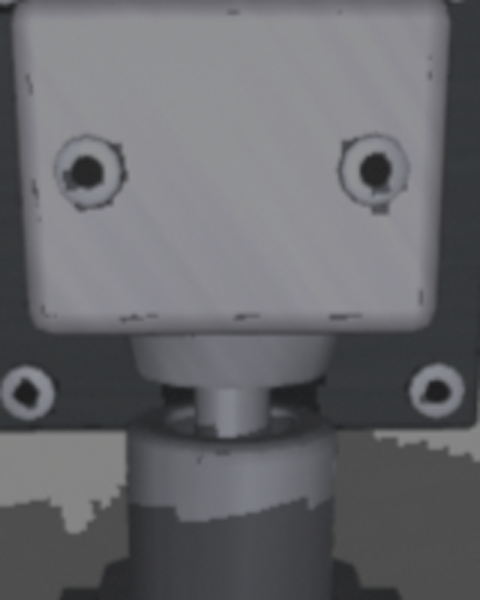

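No force yet, and about 8–10 mm remain. I creep until it meets the boss.

```bash
python3 -m handwheel '[[-0.1,0,0,0,0,0],[-0.18,0,0,0,0,0],[-0.24,0,0,0,0,0],[-0.28,0,0,0,0,0],[-0.28,0,0,0,0,0]]';  python3 -m handwheel '[[-0.04,0,0,0,0,0],[-0.08,0,0,0,0,0],[-0.08,0,0,0,0,0],[-0.08,0,0,0,0,0],[-0.08,0,0,0,0,0]]';python3 -c "
from h import *
snap('side','s11');snap('wrist','w11');st();crop('s11',260,190,380,280,6,'c24');crop('w11',240,50,400,250,3,'c25')"
```

```text
clock: 12.98
eef_pos: [0.4863, -0.189, 0.0226]
tool_rot: [0.066, 0.704, -0.704, -0.067]
ft_force: [-3.5, -0.2, -0.4]
grip_width: 0.0344
clock: 13.6
eef_pos: [0.4862, -0.1889, 0.0223]
tool_rot: [0.064, 0.704, -0.704, -0.068]
ft_force: [-8.2, 1.8, 1.1]
grip_width: 0.0349
{'clock': 13.7, 'joint_pos': [-0.3701, 0.4399, -0.2209, 0.9154, -0.0008, 2.9593], 'joint_vel': [0.0016, -0.0001, -0.0011, 0.0002, -0.0026, -0.0011], 'tau': [0.9065, -42.6288, 24.8772, -2.7566, 0.4709, 0.0464], 'eef_pos': [0.4862, -0.1889, 0.0223], 'tool_rot': [0.0644, 0.7042, -0.7037, -0.0682], 'ft_force': [-6.7268, 0.9455, 0.6216], 'ft_torque': [0.2574, 1.418, 0.0165], 'grip_width': 0.0349}
```

View pics/c24.png

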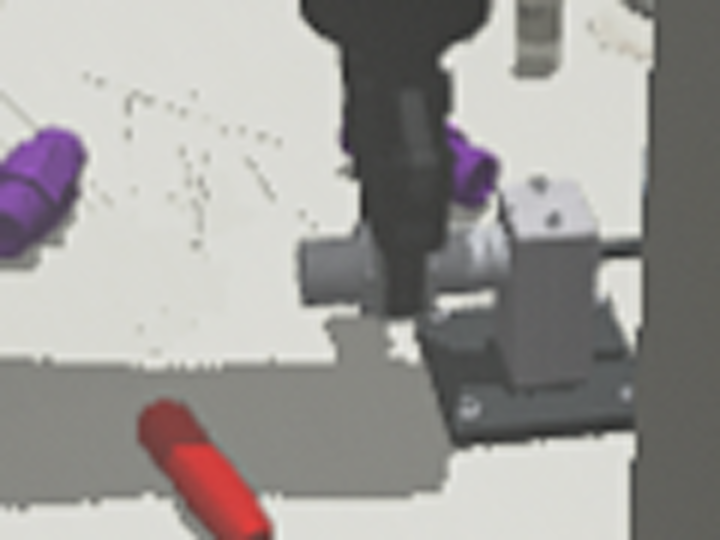

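View pics/c25.png

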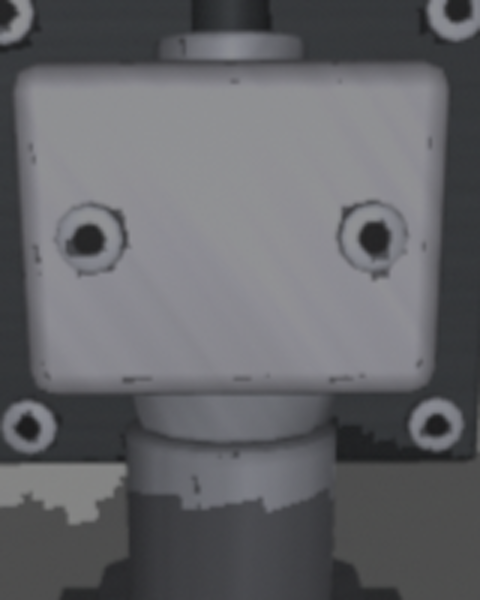

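Seated: the mouth meets the boss face at crop (231,440), and contact force of about 7–8 N appears only here. Now I draw it off straight along the pin and lift.

```bash
python3 -m handwheel '[[0.2,0,0,0,0,0],[0.8,0,0,0,0,0],[1.5,0,0,0,0,0],[2.2,0,0,0,0,0],[2.8,0,0,0,0,0]]';  python3 -m handwheel '[[0.3,0,0,0,0,0],[0.3,-1,0,0,0,0],[0.3,-3,0,0,0,0],[0.3,-5,0,0,0,0],[0.3,-7,0,0,0,0]]';python3 -c "
from h import *
snap('side','s12');st();crop('s12',220,130,380,280,5,'c26')"
```

```text
clock: 14.32
eef_pos: [0.421, -0.1767, 0.0233]
tool_rot: [-0.067, -0.704, 0.704, 0.065]
ft_force: [-0.6, -0.6, -3.3]
grip_width: 0.0348
clock: 14.95
eef_pos: [0.4138, -0.1753, 0.1999]
tool_rot: [-0.067, -0.704, 0.704, 0.065]
ft_force: [0.1, -0.4, -2.0]
grip_width: 0.0347
{'clock': 15.0, 'joint_pos': [-0.4009, 0.1355, -0.1216, 1.2996, 0.0002, 2.9281], 'joint_vel': [0.0009, 0.0104, -0.0413, -0.1751, 0.0004, -0.0004], 'tau': [0.0012, -20.5967, 15.7287, 0.2752, -0.0004, 0.0004], 'eef_pos': [0.4174, -0.1768, 0.2069], 'tool_rot': [-0.0709, -0.7026, 0.7054, 0.0614], 'ft_force': [3.0085, -1.3978, 0.688], 'ft_torque': [-0.214, -0.3203, -0.0166], 'grip_width': 0.0347}
```

View pics/c26.png

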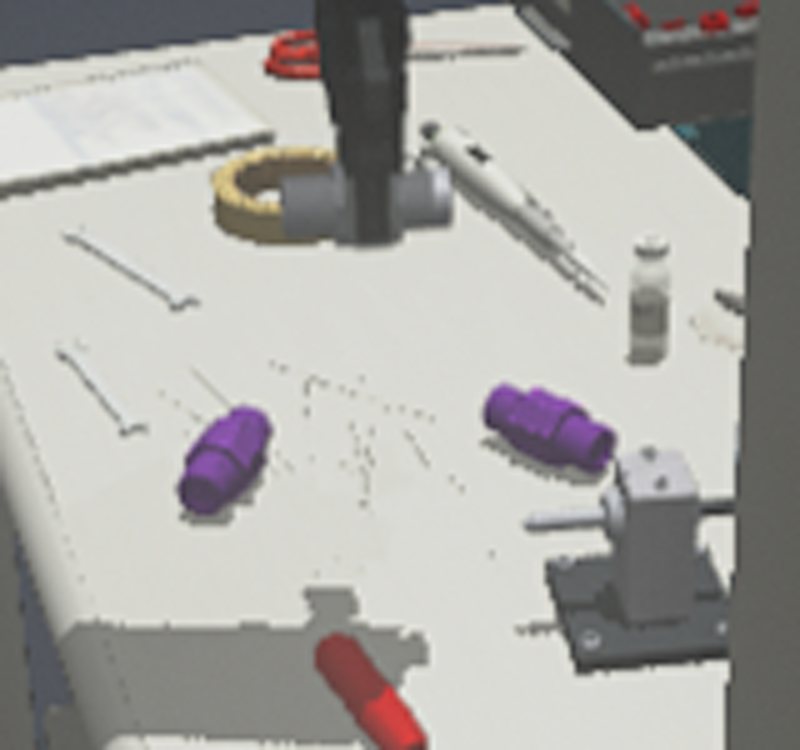

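The pin is fully out, the bush is held level with the hole forward, and nothing else moved. Next I tilt it about the jaw axis so the hole turns up.

```bash
python3 -m handwheel '[[-0.4,-0.4,0,0,0,1],[-0.8,-0.8,0,0,0,2],[-1.2,-1.2,0,0,0,3],[-1.6,-1.6,0,0,0,4],[-1.6,-1.6,0,0,0,4.5]]'; python3 -c "
from h import *
o=st();print(R.from_quat(o['tool_rot']).as_matrix().round(3))"
```

```text
clock: 15.62
eef_pos: [0.4514, -0.1822, 0.238]
tool_rot: [-0.332, -0.624, 0.676, -0.21]
ft_force: [-0.3, -0.7, -2.7]
grip_width: 0.0346
{'clock': 15.625, 'joint_pos': [-0.5581, -0.3403, -0.7872, 0.3692, 0.2594, 2.8744], 'joint_vel': [-0.2155, -0.2839, -0.7041, -1.0464, 0.3168, -0.0065], 'tau': [0.9224, -12.8993, 31.7052, -4.6908, 0.5772, 0.0025], 'eef_pos': [0.4514, -0.1822, 0.238], 'tool_rot': [-0.3319, -0.6241, 0.6756, -0.2096], 'ft_force': [-0.2546, -0.6857, -2.7226], 'ft_torque': [0.2256, 1.1253, 0.0085], 'grip_width': 0.0346}
[[-0.692  0.698 -0.187]
 [ 0.131 -0.133 -0.982]
 [-0.71  -0.704  0.001]]
```

```bash
python3 -m handwheel '[[-0.5,0.5,-1.2,0,0,0.9],[-1.1,1.1,-2.4,0,0,1.8],[-1.8,1.8,-3.6,0,0,2.7],[-2.4,2.4,-4.8,0,0,3.6],[-3,3,-6,0,0,4.5]]'; python3 -m handwheel '[[0,0,0,0,0,0],[0,0,0,0,0,0],[0,0,0,0,0,0],[0,0,0,0,0,0],[0,0,0,0,0,0]]'; python3 -c "
from h import *
snap('side','s13');snap('scene','a13');snap('wrist','w13')
o=st();print(R.from_quat(o['tool_rot']).as_matrix().round(3))
crop('s13',200,60,400,210,4,'c27')"
```

```text
clock: 16.25
eef_pos: [0.6246, -0.079, 0.2659]
tool_rot: [-0.482, -0.501, 0.601, -0.395]
ft_force: [1.8, -1.2, -3.0]
grip_width: 0.0348
clock: 16.88
eef_pos: [0.6225, -0.0807, 0.2657]
tool_rot: [-0.481, -0.502, 0.602, -0.393]
ft_force: [-0.9, 0.2, -2.7]
grip_width: 0.0345
{'clock': 17.025, 'joint_pos': [-0.0614, 0.1456, -1.0853, -0.9995, -0.1278, 3.1366], 'joint_vel': [0.0045, 0.0125, 0.0018, -0.0021, 0.0008, 0.0007], 'tau': [-0.0338, -25.4783, 17.8543, -8.3458, -0.1197, -0.0003], 'eef_pos': [0.6227, -0.0803, 0.2644], 'tool_rot': [-0.4803, -0.5023, 0.6021, -0.393], 'ft_force': [0.0848, -0.2391, -3.0605], 'ft_torque': [0.2803, 1.4632, -0.0251], 'grip_width': 0.0347}
[[-0.23   0.956 -0.184]
 [ 0.009 -0.186 -0.982]
 [-0.973 -0.227  0.034]]
```

View pics/s13.png

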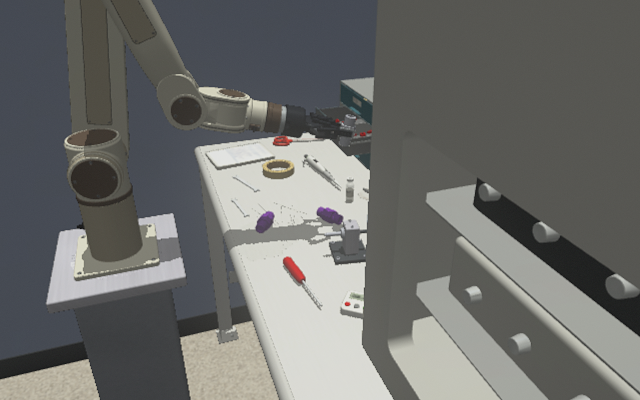

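View pics/a13.png

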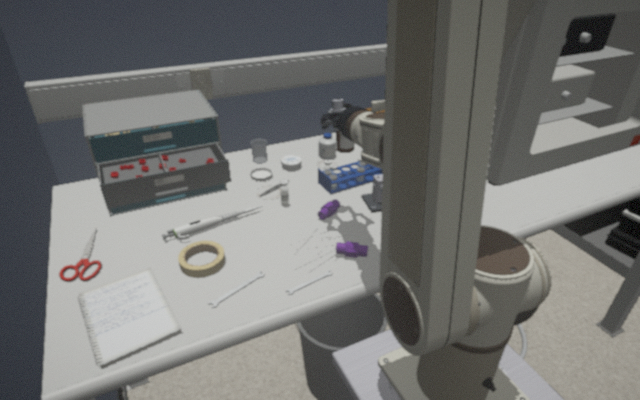

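View pics/w13.png

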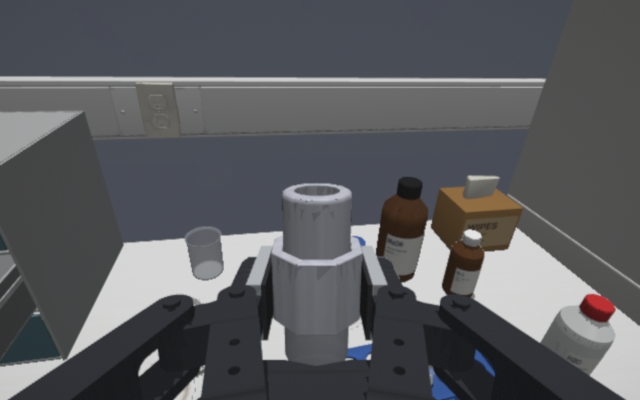

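The hole points up but is still 13° off, with joint 3 (−1.085) and joint 6 (3.137) at their limits. I go higher so the elbow opens, finish the tilt, and give the roll 2° of slack.

```bash
python3 -m handwheel '[[-1.1,-0.25,0,0,0,0],[-2.2,-0.5,0,0,-0.1,0.2],[-3.1,-0.7,0,0,-0.2,0.6],[-3.1,-0.7,0,0,-0.2,1],[-3.1,-0.7,0,0,-0.2,1.3]]'; python3 -m handwheel '[[0,0,0,0,0,0],[0,0,0,0,0,0],[0,0,0,0,0,0],[0,0,0,0,0,0],[0,0,0,0,0,0]]'; python3 -c "
from h import *
o=st();print(R.from_quat(o['tool_rot']).as_matrix().round(3))"
```

```text
clock: 17.65
eef_pos: [0.638, -0.0784, 0.3509]
tool_rot: [-0.522, -0.439, 0.564, -0.465]
ft_force: [1.0, 0.4, -3.1]
grip_width: 0.0349
clock: 18.27
eef_pos: [0.6377, -0.0784, 0.3503]
tool_rot: [-0.522, -0.44, 0.564, -0.465]
ft_force: [0.2, 0.0, -2.4]
grip_width: 0.0345
{'clock': 18.275, 'joint_pos': [-0.06, 0.1781, -1.0869, -1.253, -0.1217, 3.0743], 'joint_vel': [-0.0007, 0.0052, 0.0006, -0.0008, 0.0007, -0.0002], 'tau': [-0.0007, -26.3623, 17.1997, -8.5631, -0.0061, -0.0007], 'eef_pos': [0.6377, -0.0784, 0.3503], 'tool_rot': [-0.5215, -0.4401, 0.5642, -0.4647], 'ft_force': [0.2227, 0.0304, -2.4013], 'ft_torque': [0.2821, 1.5423, -0.0547], 'grip_width': 0.0345}
[[-0.024  0.983 -0.179]
 [-0.065 -0.181 -0.981]
 [-0.998 -0.012  0.069]]
```

```bash
python3 -m handwheel '[[-0.4,0,0,0,0,0],[-0.8,0,0,0,0,0],[-1.2,0,0,0,0.1,0],[-1.2,0,0,0,0.1,0],[-1.2,0,0,0,0.1,0]]'; python3 -m handwheel '[[0,0,0,0,0,0],[0,0,0,0,0,0],[0,0,0,0,0,0],[0,0,0,0,0,0],[0,0,0,0,0,0]]'; python3 -c "
from h import *
snap('side','s14');snap('wrist','w14');snap('scene','a14')
o=st();print(R.from_quat(o['tool_rot']).as_matrix().round(3))
crop('s14',270,50,380,150,6,'c28');crop('s14',230,130,390,290,4,'c29')"
```

```text
clock: 18.9
eef_pos: [0.6384, -0.0764, 0.3792]
tool_rot: [-0.526, -0.444, 0.56, -0.461]
ft_force: [-0.1, -0.5, -2.8]
grip_width: 0.0346
clock: 19.52
eef_pos: [0.6386, -0.0764, 0.3796]
tool_rot: [-0.526, -0.444, 0.56, -0.461]
ft_force: [0.2, 0.3, -2.7]
grip_width: 0.0344
{'clock': 19.675, 'joint_pos': [-0.0536, 0.0688, -1.0455, -1.1015, -0.1281, 3.0918], 'joint_vel': [0.0006, 0.0006, 0.0002, 0.0003, -0.0002, -0.0005], 'tau': [-0.0002, -24.468, 20.936, -8.5661, -0.0066, -0.0006], 'eef_pos': [0.6386, -0.0764, 0.3797], 'tool_rot': [-0.5262, -0.4443, 0.5599, -0.4607], 'ft_force': [-0.6934, -0.4616, -2.3321], 'ft_torque': [0.3217, 1.5654, -0.0725], 'grip_width': 0.0346}
[[-0.022  0.983 -0.18 ]
 [-0.048 -0.181 -0.982]
 [-0.999 -0.013  0.051]]
```

View pics/c28.png

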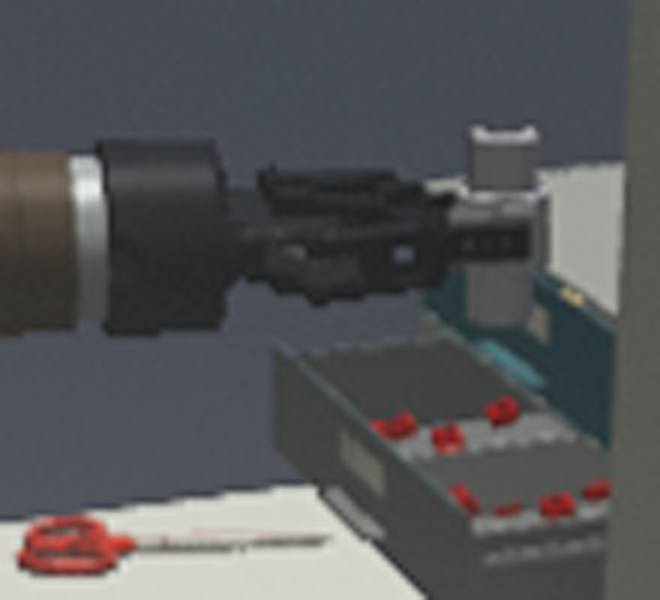

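View pics/w14.png

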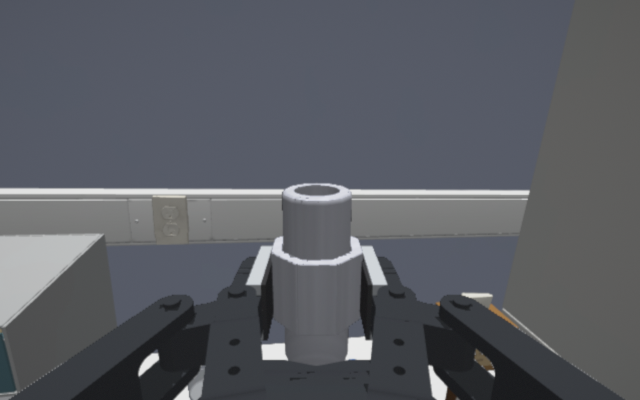

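View pics/c29.png

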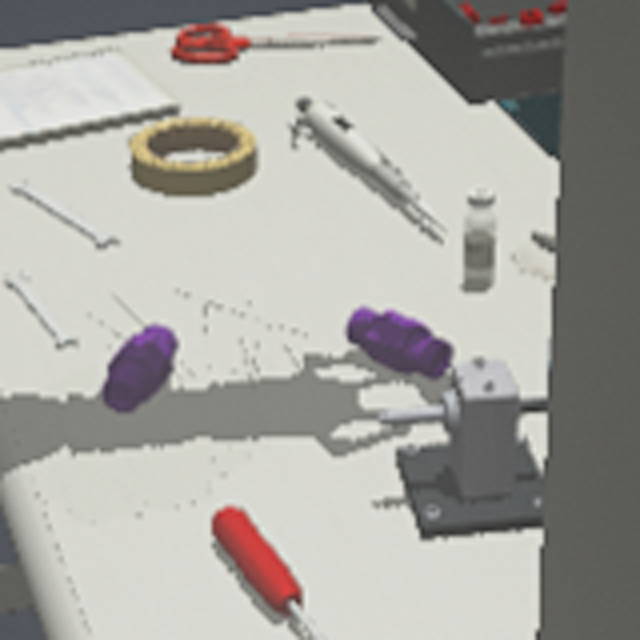

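The bush stands upright in the fingers: crop (505,225), about 3° off vertical by the tool pose, mouth up. It is near z≈0.38, clear of everything and still. The pin is out, and the vial, tape roll, spanner and screwdriver are unmoved. I hand the job in.

```bash
python3 -c "
from h import *
bot.job_done();st()"
```

```text
the job is handed in; nothing more can be done
the job is handed in; nothing more can be done
```

I slid the bush's deep hole over the probe pin to the boss, drew it off, turned it hole-up and handed the job in at about 19.7 s; no verdict was reported.

**What I did**
- **Feeling for the hole:** The first end I tried was the bored one. It went about 17 mm, then 33 mm, over the pin with no axial force. About 7–8 N came up only where the mouth met the boss face in both camera views.
- **Final pose:** The grip is still closed on the collar at 34.6 mm. By the tool pose the bush axis is about 3° off vertical. It is near z = 0.38 m, clear of the stand and at rest.

**Last checks**
- The side picture shows the probe pin fully out and the vial, tape roll, spanner and screwdriver where they were. The timer was not in the last close crop; the arm never went near it.

**What failed or disagreed**
- **First grasp:** It missed. The fingers shut on top of the bush with about 35 N of force and did not move it.
- **Reported TCP:** The outside cameras showed the real fingertips about 22 mm short of the reported TCP. I allowed for that afterwards, and the second grasp held.
- **Lateral aim:** My triangulated aim at the pin was about 2 mm off. I corrected it from the wrist view before inserting.
- **Turning the bush over:** It first stopped 13° short because joints 3 and 6 were at their limits. I raised the arm and finished the turn there.

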